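Press out a row of bonbons, oldest first

ROBOT

A 6-joint arm with a two-finger parallel gripper is mounted at the origin on the work surface. World frame = base frame: x ahead of the robot, y to its left, z up, the work surface at z = 0. Lengths are in m, angles in rad, forces in N, time in s.
With the tool pointing down it reaches from about 0.375 to 0.975 m from the base axis. Payload 3.8 kg.
Tool frame: the origin (TCP) lies at the very end of the fingers, on their centre line; the grasp point (between the pads) lies 19 mm behind it; z points along the fingers, y is the line along which they close (so a half turn about z gives the same grasp; the last joint's range is limited). The gripper opens to 88 mm and grips with 3 to 60 N. Pads are 18 mm wide; open, the fingers measure 123 mm over their backs; the gripper's body (75 mm by 187 mm) begins 45 mm behind the grasp point.
Start: joints at [-1.253, 0.264, 1.604, -0, 1.274, -0.037], TCP at [0.234, -0.633, 0.239] pointing down, gripper open.
Joint ranges: [-2.63, 2.63], [-0.94, 2.18], [0.31, 2.57], [-1.31, 4.45], [0, 2.66], [-2.55, 2.55]. Speed limits (rad/s): [2.57, 2.57, 3.14, 3.14, 3.14, 3.14].

INTERFACE

Orientations are given as a rotation vector (axis times angle).
In Python, from cell import arm gives the robot as it stands.
- The arm moves only by the shell command python3 -m pendant 'ROWS'. ROWS is a JSON object of lists of equal length, an entry for each row: "rotation": the turn, a rotation vector about the tool's x, y, z in degrees, a list of three; "linear": the shift along the tool's x, y, z in m, a list of three; "gripper": the gripper's target within -1 to 1 (shut at 1, half-way at 0, fully open at -1). In form: {"rotation": [[rx, ry, rz], ...], "linear": [[tx, ty, tz], ...], "gripper": [gripper, ...]}. A call has 1 to 20 rows; each row is the pose to reach, as a shift and turn from the pose commanded when the call began, along the tool's axes at that moment; what a row does not reach only later rows make up. A row lasts 1/8 s, in which the tool goes at most 62.5 mm and 10.7 degrees, less where a joint would pass 70% of its speed; a pose out of reach is approached as far as the arm can. A call with a gripper value outside its range is refused whole. The fingers move at their own pace and stop on an object; the grip force is fixed at half the most. Time passes only in rows, so rows that repeat a pose let the fingers close. It gives the time, the measured TCP pose, the force, the opening and the grip force at its end, in the units of the state.
- arm.get_obs(): the state, without advancing time (a new reading comes with each control period).
- arm.read_camera(name): name is "scene" or "top" or "wrist"; returns the picture (384x512x3 uint8, red, green, blue); there is no depth.
- arm.calibration(name): a dict with "camera_matrix" (3x3 intrinsics, pixels), "view" (4x4, takes a point from world to camera coordinates); the wrist camera has in their place "hand_eye" (4x4, takes a point from camera to tool coordinates, whose origin is the TCP and whose axes are the flange's). Camera axes: x right, y down, z forward; pixel columns grow to the right and rows downward; lengths in m; the calibration is good to about 2 mm. A picture is of the moment at which its call begins: read the wrist's pose just before it. calibration takes no time and is no camera call.
- arm.sign_off(): hands the job in; it is judged then, once.
Trained networks look in the newest picture that a camera, given by its name, has taken for a name from the list of things; names that differ only in an ending like _2 or _b are one class to them, and where a whole thing is asked for, a point or a joint stands for the part that bears it (a point fixed in the world has none). Each returns a list of dicts, best first, with "confidence" (0 to 1); they miss things now and then, are a little off and sometimes report something else, mostly with a low value. They report only what shows in the picture. A call takes as long as a camera call.
- arm.recognise(target, camera): "position" ([column, row] in pixels, amid what is visible of it).
The state is a dict: "clock": time; "joint_pos": joint angles; "joint_velocities": joint speeds; "tau": joint torques, N m; "ee_pos": TCP position; "tcp_rot": TCP orientation; "wrist_force": force on the tool from outside, world axes, zero at the start; "moment": the same for the moment, N m; "gripper_width": finger opening in m; "grip_force": force on a finger pad.
Only numpy, scipy, OpenCV 4.12 (cv2) and the standard library are available. Lean on these libraries where they do the work, as an engineer would, in place of code of your own. Each camera call takes 0.05 s, during which the arm holds its last target. There are 200 camera calls.

TASK

Starting at the end with the red cap, go along the row of dark green domes on the release strip and press each one all the way down with closed fingertips, one after the other in row order. Use a light touch (well under 40 N), and from the first dome to the last do not lift the fingertips more than about 3 cm above the strip. Leave the amber row alone, do not lift or shift anything else on the bench, and finish clear of everything.

Things in the scene. Friction and masses are not known exactly. Their poses are not given: they have to be found in the camera images.
- green_strip: fixed pale block 56 (x) x 210 (y) x 36 mm high, origin at its underside's centre, five dark green domes along its own y axis (y = -80, -40, 0, 40, 80 mm). A dome is 24 mm across, its top 8 mm above the block (44 mm above the bench), fully pressed 1 mm. Steep sides: to reach the next dome raise the fingers about 12 mm, do not slide sideways at pressed height
- red_cap: red end cap, 56 x 18 x 32 mm high, fixed against one end of the green strip (centre 115 mm from the strip's centre along its y axis, at either end); it marks the end to start from. Origin at the centre of its underside
- white_cap: white end cap of the same size at the other end of the green strip
- amber_strip: same strip with five amber domes, not to be pressed; fixed, same size and frame convention, about 150 mm nearer to or farther from the robot
- bonbon_1: loose dark green bonbon, 29 mm across, 20 mm high, about 165 mm from the green strip's centre past its +y end; origin at the centre of its underside
- bonbon_2: loose amber bonbon, same size, about 165 mm from the amber strip's centre past its -y end; origin at the centre of its underside
- bowl: loose green glass bowl, 90 mm across, 40 mm high, right of the strips (-y); origin under its centre
- white_tub: loose white tub, 72 mm across, 60 mm high, right of the strips; origin under its centre
- caramel_tub: loose brown tub, 90 mm across, 100 mm high, left of the strips; origin under its centre
- brush: loose pink-handled brush, 180 mm long, lying left of the strips along its own x axis
- palette_knife: loose palette knife, 240 mm long, lying right of the strips along its own x axis
- g1 (a joint): travel in m of one green dome: 0 standing up, 0.007 fully down; stays where it is left, about 2.5 N moves it. Centre at y = -80 mm, x = 0 in the green strip's frame
- g2 (a joint): travel in m of one green dome: 0 standing up, 0.007 fully down; stays where it is left, about 2.5 N moves it. Centre at y = -40 mm, x = 0 in the green strip's frame
- g3 (a joint): travel in m of one green dome: 0 standing up, 0.007 fully down; stays where it is left, about 2.5 N moves it. Centre at y = 0 mm, x = 0 in the green strip's frame
- g4 (a joint): travel in m of one green dome: 0 standing up, 0.007 fully down; stays where it is left, about 2.5 N moves it. Centre at y = 40 mm, x = 0 in the green strip's frame
- g5 (a joint): travel in m of one green dome: 0 standing up, 0.007 fully down; stays where it is left, about 2.5 N moves it. Centre at y = 80 mm, x = 0 in the green strip's frame
- a1 (a joint): travel in m of one amber dome: 0 standing up, 0.007 fully down; stays where it is left, about 2.5 N moves it. Centre at y = -80 mm, x = 0 in the amber strip's frame
- a2 (a joint): travel in m of one amber dome: 0 standing up, 0.007 fully down; stays where it is left, about 2.5 N moves it. Centre at y = -40 mm, x = 0 in the amber strip's frame
- a3 (a joint): travel in m of one amber dome: 0 standing up, 0.007 fully down; stays where it is left, about 2.5 N moves it. Centre at y = 0 mm, x = 0 in the amber strip's frame
- a4 (a joint): travel in m of one amber dome: 0 standing up, 0.007 fully down; stays where it is left, about 2.5 N moves it. Centre at y = 40 mm, x = 0 in the amber strip's frame
- a5 (a joint): travel in m of one amber dome: 0 standing up, 0.007 fully down; stays where it is left, about 2.5 N moves it. Centre at y = 80 mm, x = 0 in the amber strip's frame

How it is judged:
By the outcome, as a careful person would: the job done as asked, in the order asked, and still so for the second after the job is handed in, with the robot touching nothing.
It also fails if it takes over 46 s, if anything falls off the work surface, if the arm or the gripper's body presses on something with over 40 N, if the wrist force passes 120 N, or if a joint passes its speed limit or range.

## Working session

There is one attempt and no reset: what is moved stays moved. The work goes in short steps, Python scripts to look and compute and a shell command to move; the robot and the scene stay as the last step left them, time stands still between calls to the robot, and variables do not carry over. Pictures are saved under pics/ and viewed, at most 10 in all, crops included, and the job is handed in when it is done.

```bash
mkdir -p pics; python3 - <<'E'
from cell import arm
import cv2,numpy as np
o=arm.get_obs();print({k:np.round(o[k],3).tolist() for k in('clock','ee_pos','tcp_rot','wrist_force','gripper_width')})
for c in('top','scene'):
    im=arm.read_camera(c);cv2.imwrite(f'pics/{c}0.png',im[:,:,::-1])
    k=arm.calibration(c);print(c,np.round(k['camera_matrix'],1).tolist(),np.round(k['view'],4).tolist())
    for t in('green_strip','red_cap','white_cap','amber_strip','g1'):
        print(t,[(np.round(d['position'],1).tolist(),round(d['confidence'],2)) for d in arm.recognise(t,c)])
E
```

```text
{'clock': 0.0, 'ee_pos': [0.234, -0.632, 0.237], 'tcp_rot': [-3.09, -0.554, 0.001], 'wrist_force': [0.818, -0.408, 0.036], 'gripper_width': 0.088}
top [[459.6, 0.0, 255.0], [0.0, 459.6, 184.3], [0.0, 0.0, 1.0]] [[0.0061, -1.0, 0.006, -0.0502], [-0.9971, -0.0065, -0.0753, 0.5464], [0.0753, -0.0055, -0.9971, 1.5079], [0.0, 0.0, 0.0, 1.0]]
green_strip [([217.1, 204.6], 0.62)]
red_cap [([184.2, 209.5], 0.58)]
white_cap [([250.8, 202.2], 0.62)]
amber_strip [([233.6, 158.7], 0.89), ([353.3, 158.3], 0.4)]
g1 [([237.7, 201.8], 0.45), ([191.3, 208.2], 0.45), ([202.7, 208.4], 0.37), ([217.9, 205.0], 0.36)]
scene [[454.0, 0.0, 252.7], [0.0, 454.0, 186.8], [0.0, 0.0, 1.0]] [[-0.506, 0.8625, -0.0071, 0.2882], [0.6271, 0.3622, -0.6896, -0.284], [-0.5922, -0.3534, -0.7242, 1.5964], [0.0, 0.0, 0.0, 1.0]]
green_strip [([293.9, 198.5], 0.69)]
red_cap [([336.9, 213.0], 0.44), ([269.4, 185.8], 0.27)]
white_cap [([256.1, 188.7], 0.42)]
amber_strip [([254.1, 225.8], 0.87), ([357.0, 214.0], 0.67)]
g1 [([280.5, 192.5], 0.6), ([324.9, 204.3], 0.6)]
```

View pics/top0.png

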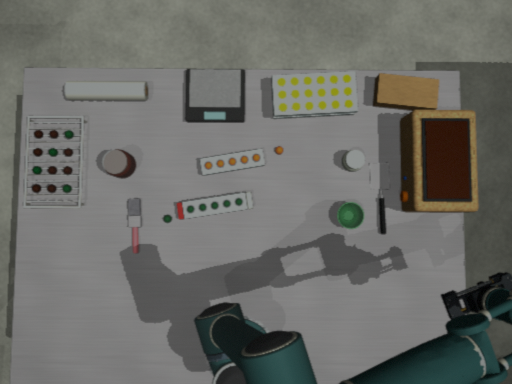

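View pics/scene0.png

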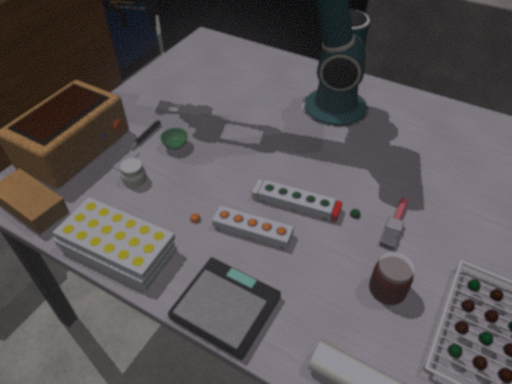

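The top view shows the green row running from the red cap at (181,209), the +y end, through domes at about (191,208)…(239,202) to the white cap at (250,202). The loose green bonbon at (167,218) lies past the red cap, and the amber row at (208–258,160) is farther from the robot. The scene view agrees, with the red cap at (337,210).

```bash
cat > h.py <<'E'
from cell import arm
import cv2,numpy as np
from scipy.spatial.transform import Rotation as R
def greens(im,lo=6,hi=400):
    hsv=cv2.cvtColor(im,cv2.COLOR_RGB2HSV)
    m=cv2.inRange(hsv,(45,90,20),(90,255,200))
    n,_,s,c=cv2.connectedComponentsWithStats(m)
    return [(c[i],s[i,4]) for i in range(1,n) if lo<s[i,4]<hi]
def proj(uv,K,V,z):
    C=-V[:3,:3].T@V[:3,3]; d=V[:3,:3].T@np.linalg.solve(K,[*uv,1]); return C+d*(z-C[2])/d[2]
E
python3 - <<'E'
from h import *
for c in('top','scene'):
    im=cv2.imread(f'pics/{c}0.png')[:,:,::-1].copy();k=arm.calibration(c)
    for p,a in greens(im):
        if (170<p[0]<260 and 190<p[1]<220) or c=='scene' and 250<p[0]<345 and 170<p[1]<225: print(c,p.round(1),a,proj(p,np.array(k['camera_matrix']),np.array(k['view']),.041).round(4))
E
```

```text
top [238.5 201.4] 23 [0.4888 0.0072 0.041 ]
top [226.3 203.1] 22 [0.4829 0.0469 0.041 ]
top [214.3 205. ] 24 [0.4765 0.0861 0.041 ]
top [202.1 206.9] 22 [0.47   0.1259 0.041 ]
top [190.1 208.9] 22 [0.4633 0.165  0.041 ]
scene [310.1 198.1] 10 [0.4744 0.1264 0.041 ]
scene [324.6 202.3] 7 [0.4687 0.1669 0.041 ]
```

```bash
cat >> h.py <<'E'
def rel(p,d=None):
    "shift/turn in tool axes to world point p, tool x along -d(xy) pointing down"
    o=arm.get_obs();T=R.from_rotvec(o['tcp_rot']);
    print('lin',T.inv().apply(np.array(p)-o['ee_pos']).round(4).tolist())
    if d is not None:
        x=np.array([d[0],d[1],0])/np.hypot(*d);z=np.array([0,0,-1.]);
        G=R.from_matrix(np.c_[x,np.cross(z,x),z]);print('rot',(T.inv()*G).as_rotvec(degrees=True).round(2).tolist())
E
python3 -c "
from h import *
rel([.4765,.086,.2],[-.0255,.158])"
```

```text
lin [0.4767, -0.5901, 0.0387]
rot [0.0, 0.0, -78.84]
```

```bash
python3 -m pendant '{"rotation":[[0,0,-5],[0,0,-10],[0,0,-16],[0,0,-22],[0,0,-28],[0,0,-34],[0,0,-40],[0,0,-46],[0,0,-52],[0,0,-58],[0,0,-64],[0,0,-70],[0,0,-75],[0,0,-78.8],[0,0,-78.8],[0,0,-78.8]],"linear":[[0.02,-0.025,0],[0.05,-0.062,0],[0.09,-0.111,0],[0.13,-0.161,0],[0.17,-0.21,0],[0.21,-0.26,0],[0.25,-0.309,0],[0.29,-0.359,0],[0.33,-0.409,0],[0.37,-0.458,0],[0.41,-0.508,0.01],[0.44,-0.545,0.02],[0.465,-0.576,0.03],[0.477,-0.59,0.039],[0.477,-0.59,0.039],[0.477,-0.59,0.039]],"gripper":[1,1,1,1,1,1,1,1,1,1,1,1,1,1,1,1]}'
python3 - <<'E'
from h import *
o=arm.get_obs();im=arm.read_camera('wrist');cv2.imwrite('pics/w1.png',im[:,:,::-1])
k=arm.calibration('wrist');T=np.eye(4);T[:3,:3]=R.from_rotvec(o['tcp_rot']).as_matrix();T[:3,3]=o['ee_pos']
V=np.linalg.inv(T@np.array(k['hand_eye']))
print(o['clock'],o['gripper_width'],o['wrist_force'])
for p,a in greens(im,60,9000): print(p.round(1),a,proj(p,np.array(k['camera_matrix']),V,.041).round(4))
E
```

```text
clock: 2.6
ee_pos: [0.4767, 0.0849, 0.1999]
tcp_rot: [2.039, 2.389, -0.001]
wrist_force: [0.6, -0.3, 0.0]
gripper_width: 0.0007
grip_force: 0.0
2.6 0.0006518219578452362 [ 0.59905705 -0.25369806  0.03158907]
[259.   82.6] 446 [0.4656 0.165  0.041 ]
[258.9 128. ] 385 [0.4718 0.1256 0.041 ]
[258.9 170.3] 338 [0.478  0.0865 0.041 ]
[258.9 209.4] 330 [0.4841 0.0477 0.041 ]
```

View pics/w1.png

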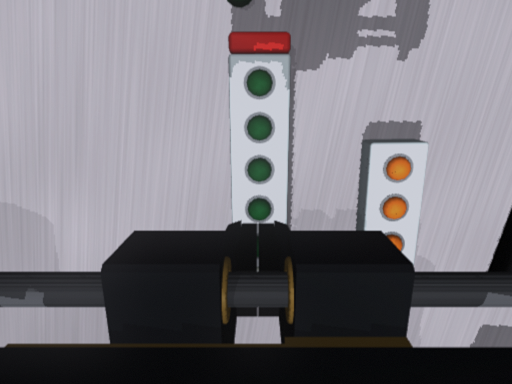

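The wrist view shows the green row vertical at column 259, with domes at rows 83, 128, 170 and 209 below the red cap at (260,43). The fingers line up with the row, and the amber row is well to the right, near column 398.

```bash
python3 -c "
from h import *
rel([.4645,.165,.055],[-.0246,.158])"
```

```text
lin [0.0813, 0.0004, 0.145]
rot [0.02, 0.03, 0.15]
```

```bash
python3 -m pendant '{"rotation":[[0,0,0],[0,0,0],[0,0,0],[0,0,0],[0,0,0],[0,0,0],[0,0,0]],"linear":[[0.04,0,0],[0.081,0,0.03],[0.081,0,0.075],[0.081,0,0.12],[0.081,0,0.14],[0.081,0,0.145],[0.081,0,0.145]],"gripper":[1,1,1,1,1,1,1]}'
python3 -m pendant '{"rotation":[[0,0,0],[0,0,0],[0,0,0],[0,0,0]],"linear":[[0,0,0.006],[0,0,0.012],[0,0,0.016],[0,0,0.016]],"gripper":[1,1,1,1]}'
```

```text
clock: 3.52
ee_pos: [0.4647, 0.1654, 0.0555]
tcp_rot: [2.039, 2.389, 0.001]
wrist_force: [-0.6, -0.1, -0.3]
gripper_width: 0.0003
grip_force: 0.0
clock: 4.03
ee_pos: [0.4643, 0.1661, 0.0388]
tcp_rot: [2.037, 2.391, 0.001]
wrist_force: [1.6, -0.3, 1.5]
gripper_width: 0.0002
grip_force: 0.5
```

```bash
python3 -m pendant '{"rotation":[[0,0,0],[0,0,0]],"linear":[[0,0,0.0015],[0,0,0.0015]],"gripper":[1,1]}'
python3 -m pendant '{"rotation":[[0,0,0],[0,0,0]],"linear":[[0,0,0.0008],[0,0,0.0008]],"gripper":[1,1]}'
```

```text
clock: 4.28
ee_pos: [0.4642, 0.1661, 0.0373]
tcp_rot: [2.037, 2.391, 0.001]
wrist_force: [2.0, 0.8, 1.2]
gripper_width: 0.0002
grip_force: 0.8
clock: 4.53
ee_pos: [0.4643, 0.1661, 0.0369]
tcp_rot: [2.037, 2.391, 0.001]
wrist_force: [-0.3, -0.2, 4.3]
gripper_width: 0.0006
grip_force: 2.7
```

```bash
python3 -m pendant '{"rotation":[[0,0,0],[0,0,0]],"linear":[[0,0,0.0007],[0,0,0.0007]],"gripper":[1,1]}'
```

```text
clock: 4.78
ee_pos: [0.4643, 0.1661, 0.0368]
tcp_rot: [2.037, 2.391, 0.001]
wrist_force: [-0.8, -0.8, 9.9]
gripper_width: 0.0004
grip_force: 5.1
```

```bash
python3 -m pendant '{"rotation":[[0,0,0],[0,0,0],[0,0,0],[0,0,0],[0,0,0],[0,0,0],[0,0,0],[0,0,0],[0,0,0],[0,0,0],[0,0,0]],"linear":[[0,0,-0.008],[0,0,-0.015],[0,0,-0.015],[-0.02,0,-0.015],[-0.04,0,-0.015],[-0.04,0,-0.015],[-0.04,0,-0.009],[-0.04,0,-0.004],[-0.04,0,-0.001],[-0.04,0,0],[-0.04,0,0]],"gripper":[1,1,1,1,1,1,1,1,1,1,1]}'
```

```text
clock: 6.15
ee_pos: [0.4706, 0.1269, 0.0368]
tcp_rot: [2.037, 2.392, 0.0]
wrist_force: [-3.3, -0.9, 11.2]
gripper_width: 0.0005
grip_force: 5.6
```

Same depth, 11 N. I'll shift 1 mm extra along the row and continue.

```bash
python3 -m pendant '{"rotation":[[0,0,0],[0,0,0],[0,0,0],[0,0,0],[0,0,0],[0,0,0],[0,0,0],[0,0,0],[0,0,0],[0,0,0],[0,0,0]],"linear":[[0,0,-0.008],[0,0,-0.015],[0,0,-0.015],[-0.02,0,-0.015],[-0.041,0,-0.015],[-0.041,0,-0.015],[-0.041,0,-0.009],[-0.041,0,-0.004],[-0.041,0,-0.001],[-0.041,0,0],[-0.041,0,0]],"gripper":[1,1,1,1,1,1,1,1,1,1,1]}'
python3 -m pendant '{"rotation":[[0,0,0],[0,0,0],[0,0,0],[0,0,0],[0,0,0],[0,0,0],[0,0,0],[0,0,0],[0,0,0],[0,0,0],[0,0,0]],"linear":[[0,0,-0.008],[0,0,-0.015],[0,0,-0.015],[-0.02,0,-0.015],[-0.04,0,-0.015],[-0.04,0,-0.015],[-0.04,0,-0.009],[-0.04,0,-0.004],[-0.04,0,-0.001],[-0.04,0,0],[-0.04,0,0]],"gripper":[1,1,1,1,1,1,1,1,1,1,1]}'
```

```text
clock: 7.52
ee_pos: [0.4771, 0.0864, 0.0368]
tcp_rot: [2.037, 2.392, 0.0]
wrist_force: [-3.8, -1.1, 10.4]
gripper_width: -0.0
grip_force: 5.7
clock: 8.9
ee_pos: [0.4834, 0.0469, 0.0368]
tcp_rot: [-2.037, -2.392, -0.0]
wrist_force: [-2.9, -1.0, 11.3]
gripper_width: 0.0003
grip_force: 5.8
```

```bash
python3 -m pendant '{"rotation":[[0,0,0],[0,0,0],[0,0,0],[0,0,0],[0,0,0],[0,0,0],[0,0,0],[0,0,0],[0,0,0],[0,0,0],[0,0,0]],"linear":[[0,0,-0.008],[0,0,-0.015],[0,0,-0.015],[-0.02,0,-0.015],[-0.04,0,-0.015],[-0.04,0,-0.015],[-0.04,0,-0.009],[-0.04,0,-0.004],[-0.04,0,-0.001],[-0.04,0,0],[-0.04,0,0]],"gripper":[1,1,1,1,1,1,1,1,1,1,1]}'
python3 -m pendant '{"rotation":[[0,0,0],[0,0,0],[0,0,0],[0,0,0],[0,0,0],[0,0,0],[0,0,0],[0,0,0],[0,0,0],[0,0,0],[0,0,0],[0,0,0]],"linear":[[0,0,-0.008],[0,0,-0.02],[0,0,-0.05],[0,0,-0.09],[0,0,-0.13],[0,0,-0.17],[-0.04,0,-0.2],[-0.08,0,-0.2],[-0.12,0,-0.2],[-0.15,0,-0.2],[-0.15,0,-0.2],[-0.15,0,-0.2]],"gripper":[1,1,1,1,1,1,1,1,1,1,1,1]}'
python3 - <<'E'
from h import *
im=arm.read_camera('wrist');cv2.imwrite('pics/w2.png',im[:,:,::-1])
E
```

```text
clock: 10.28
ee_pos: [0.4897, 0.0074, 0.0368]
tcp_rot: [-2.037, -2.391, 0.0]
wrist_force: [-3.8, -0.6, 12.2]
gripper_width: 0.0004
grip_force: 5.8
clock: 11.78
ee_pos: [0.513, -0.1404, 0.2357]
tcp_rot: [-2.037, -2.39, -0.001]
wrist_force: [-0.5, 0.4, -0.7]
gripper_width: 0.0004
grip_force: 0.0
```

View pics/w2.png

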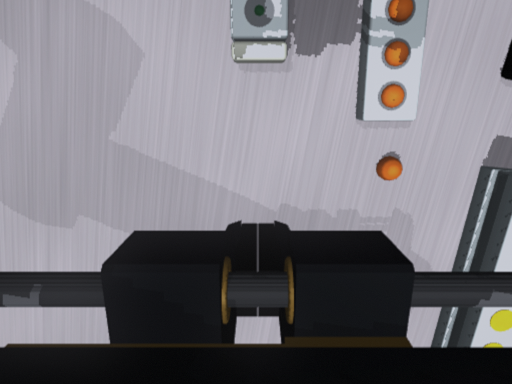

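The view shows the last green dome pressed down at (259,10), next to the white cap. The amber domes still stand, the loose amber bonbon at (389,168) is in place, and the arm is clear. All five presses bottomed at z = 36.8 mm with 10–12 N.

```bash
python3 -c "
from cell import arm
print(arm.sign_off())"
```

```text
the job is handed in; nothing more can be done
None
```

I pressed all five green domes fully down in order from the red cap (about 10–12 N each), left the amber row alone, finished with the arm clear, and handed the job in at about 12 s; no verdict was shown.

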